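# Cap the media bottle for the autoclave: down tight, back a quarter turn, hold for the tape

## Task

Get the last bottle in the rack ready for the autoclave: screw its loose blue cap down until it bottoms out, then back it off a quarter turn so that it can vent. Finish still gripping the cap there with the fingers, keeping it still so that it can be taped; do not let go at the end. Leave the taped bottles alone and do not disturb the other things on the bench.

Things in the scene. Friction and masses are not known exactly. Their poses are not given: they have to be found in the camera images.
- cap_turn (a joint): how far the blue cap is unscrewed from fully down, in rad: 0 = bottomed out on the neck (a hard stop), growing as the cap is turned anticlockwise seen from above (unscrewing), pi/2 = a quarter turn open. Right-hand thread, 4 mm rise per turn; it starts 2.4 to 4.4 rad open and is already engaged on the thread. The thread drags with about 0.06 N m and stays where it is left; pulling or pushing straight along it does not turn it.
- cap_grip (a point): the middle of the blue cap, on its axis, half-way up (13 mm above its lower edge). The cap is a ribbed cylinder 54 mm across and 26 mm high, upright, with a white stripe on its top from the centre to the rim. Nothing but the slim neck (radius 21 mm or less) and the bottle's sloping shoulder (its outer edge 31 mm below the cap's lower edge) is under the cap's rim. The x axis lies along the stripe.
- blue_cap: the same blue cap, origin at the centre of its lower edge, z up along its axis; the x axis lies along the white stripe. With the cap fully down the stripe points along the bottle's +x.
- bottle: empty square clear media bottle, 64 x 64 mm, with the blue cap and no tape; its foot is gripped in a square socket of the rack by spring clips, so it can neither turn nor lift. Origin at the centre of its foot (10 mm above the bench), z up; with the cap fully down the cap's lower edge is 121 mm and its top 147 mm above this origin.
- rack: metal bottle rack fixed to the bench, base 100 x 340 mm, three square sockets 105 mm apart along its y axis, socket walls up to 46 mm high. Origin at the centre of its underside. The blue-capped bottle may be in any of the three sockets.
- taped1: a finished bottle of the same shape and size in another socket, orange cap (54 mm across, top 148 mm above the bottle's foot) taped down with cream tape; 105 mm between the axes of neighbouring bottles. Origin at the centre of its foot. To be left alone.
- taped2: the other finished bottle, as taped1. To be left alone.
- tape_roll: roll of cream indicator tape lying flat, 100 mm across, 19 mm wide, loose on the bench, a bystander; origin at the centre of its underside.
- marker: white marker pen with black cap lying down, 138 mm long, 14 mm thick, loose on the bench, a bystander; origin at the centre of its underside.
- spare_cap: loose white screw cap standing on the bench, 54 mm across, 26 mm high, loose on the bench, a bystander; origin at the centre of its underside.
- beaker: empty glass beaker, 74 mm across, 92 mm high, loose on the bench, a bystander; origin at the centre of its underside.
- tips_yellow: yellow pipette-tip box, 82 x 118 mm, 74 mm high, loose on the bench, a bystander; origin at the centre of its underside.
- tips_blue: blue pipette-tip box, 82 x 118 mm, 74 mm high, loose on the bench, a bystander; origin at the centre of its underside.
- wash_bottle: white wash bottle with red collar and bent spout, 68 mm across, 180 mm high, loose on the bench, a bystander; origin at the centre of its underside.

How it is judged:
By the outcome, as a careful person would: the job done as asked, in the order asked, and still so for the second after the job is handed in, while the arm keeps its last pose, push and grip.
It also fails if it takes over 61 s, if anything falls off the work surface, if the arm or the gripper's body presses on something with over 40 N, if the wrist force passes 120 N, or if a joint passes its speed limit or range.

## Robot

A 6-joint arm with a two-finger parallel gripper is mounted at the origin on the work surface. World frame = base frame: x ahead of the robot, y to its left, z up, the work surface at z = 0. Lengths are in mm, angles in rad, forces in N, time in s.
With the tool pointing down it reaches from about 275 to 750 mm from the base axis. Payload 10.2 kg.
Tool frame: the origin (TCP) lies on the centre line of the jaws, within the pads' length; the fingertips stand 25 mm ahead of it and the grasp point (between the pads) lies 6 mm ahead of it; y points along the fingers, x is the direction in which the jaws open and shut, and the axes are right-handed (so a half turn about y gives the same grasp; the last joint's range is limited). The gripper opens to 85 mm and grips with 20 to 120 N. Pads are 22 mm wide; open, the fingers measure 114 mm over their backs; the gripper's body (76 mm by 85 mm) begins 54 mm behind the grasp point. The pads swing forward as they close: fully open they stand 13 mm farther back than shut.
Start: joints at [0.978, 0.313, 1.498, -0, 1.331, -0.223], TCP at [189.763, 489.511, 256.294] pointing down, gripper open.
Joint ranges: [-2.94, 2.94], [-0.97, 2.17], [0.19, 2.56], [-1.23, 4.37], [0.02, 3.11], [-2.88, 2.88]. Speed limits (rad/s): [2.39, 2.39, 3.01, 3.14, 3.14, 3.14].

## Interface

Orientations are given as a unit quaternion [x, y, z, w].
In Python, from station import r gives the robot as it stands. The module is installed in compiled form; this text tells all that it offers.
- The arm moves only by the tool drive_tool, never from a script. Its argument "series" is a list of rows, each an object with "dp": the shift along the tool's x, y, z in cm, a list of three; "turn": the turn about the tool's y in degrees. A call has 1 to 10 rows; each row shifts and turns the commanded pose from where the row before left it, along the tool's axes as they then stand; what a row does not reach is not made up. A row lasts 1/8 s, in which the tool goes at most 62.5 mm and 10.7 degrees, less where a joint would pass 70% of its speed; a pose out of reach is approached as far as the arm can. A call is refused whole if a number of a shift passes 6.25 or a number of a turn 10.7, either way. A call with a gripper value outside its range is refused whole. "jaw" is the closure, from -1 (fully open) to 1 (shut), set as the call begins (left out, the last holds). The fingers move at their own pace and stop on an object; "squeeze" is the grip in N (left out, the last holds). Time passes only in rows, so rows that do not move let the fingers close. It gives the time, the measured TCP pose, the force and the opening at its end, in the units of the state.
- r.observe(): the state, without advancing time (a new reading comes with each control period).
- r.grab_frame(name): name is "scene" or "top"; returns a dict with "image" (384x512x3 uint8, blue, green, red), "fx", "fy", "cx", "cy" (pixels), "origin" and "rotation" of the camera in the world. Camera axes: x right, y up, looking along -z (the intrinsics and any distortion apply to the point x, -y, -z); pixel columns grow to the right and rows downward; lengths in mm; the calibration is good to about 2 mm. A picture is of the moment at which its call begins. There is no depth.
- r.finish_job(): hands the job in, once; it reports no verdict.
The state is a dict: "time_s": time; "joint_pos": joint angles; "qd": joint speeds; "joint_torque": joint torques, N m; "tcp_pos": TCP position; "ee_rot": TCP orientation; "wrist_force": force on the tool from outside, world axes, zero at the start; "ft_torque": the same for the moment, N m; "grip_width": opening from 0.0 (shut) to 1.0 (fully open).
Only numpy, scipy, OpenCV 4.12 (cv2) and the standard library are available. Lean on these libraries where they do the work, as an engineer would, in place of code of your own. Each camera call takes 0.05 s, during which the arm holds its last target. There are 200 camera calls.

## Working session

There is one attempt and no reset: what is moved stays moved. The work goes in short steps, Python scripts to look and compute and a tool call to move; the robot and the scene stay as the last step left them, time stands still between calls to the robot, and variables do not carry over. Pictures are saved under pics/ and viewed, about 8 in all and at most 12, crops included, and the job is handed in when it is done.

Besides the shell and the picture viewer there is one more tool, called after ">>>" as a command line: name --argument value ..., lists and objects as JSON in quotes. drive_tool: Moves the arm, as the interface text tells. Its arguments: {"type":"object","properties":{"series":{"type":"array","items":{"type":"object","properties":{"dp":{"type":"array","items":{"type":"number"}},"turn":{"type":"number"}}}},"jaw":{"type":"number"},"squeeze":{"type":"number"}},"required":["series"]}

```bash
mkdir -p pics; python3 - <<'E'
from station import r
import cv2
s=r.observe(); print({k:(v if not hasattr(v,'tolist') else v.tolist()) for k,v in s.items()})
for n in ("scene","top"):
    f=r.grab_frame(n); cv2.imwrite(f"pics/{n}0.png",f["image"])
    print(n,{k:v for k,v in f.items() if k!="image"})
E
```

```text
{'time_s': 0.0, 'joint_pos': [0.9776075854711022, 0.3134472361958888, 1.4984239580685155, 1.7090762089986732e-05, 1.3310325654750212, -0.2234395687016393], 'qd': [0.0007738032554465042, -2.9765717805436167e-05, -0.0002355640961212808, -0.0005248827453696922, 0.00097213993895122, -2.051683996780617e-05], 'joint_torque': [0.0007670355444133747, -41.22495889663696, -25.975239872932434, -2.4925735715441988e-05, 0.003985367075074464, -4.9959596992721345e-06], 'tcp_pos': [189.6220312786168, 489.3156296777542, 255.7414202189618], 'ee_rot': [0.5835571993193697, 0.39913361479424003, -0.399999893256131, -0.5832267466936857], 'wrist_force': [0.6566612400622885, -0.6560358710081053, 0.23512926287127617], 'ft_torque': [0.009826918575686044, -0.03853846732906127, -0.010664678096081584], 'grip_width': 0.9988351247270241}
scene {'fx': 463.7080884588057, 'fy': 463.7080884588057, 'cx': 259.87459510359525, 'cy': 201.16087956524558, 'origin': array([1315.61531389, -645.70113682, 1081.71834024]), 'rotation': array([0.36080143, 0.17799226, 0.40032155, 0.82333695])}
top {'fx': 363.06354637683364, 'fy': 363.06354637683364, 'cx': 254.69430670539634, 'cy': 187.63570904079683, 'origin': array([ 433.48798433,   -3.11992731, 1092.38143815]), 'rotation': array([-0.01255595,  0.02236936,  0.70866219, -0.70508146])}
```

View pics/scene0.png

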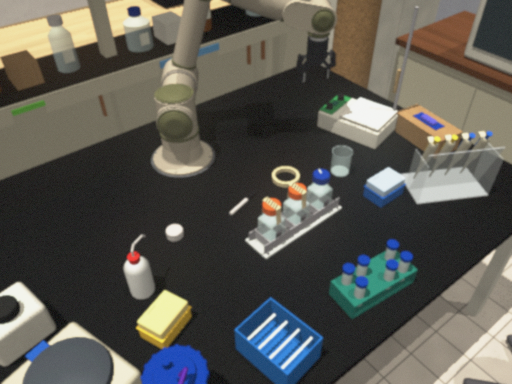

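View pics/top0.png

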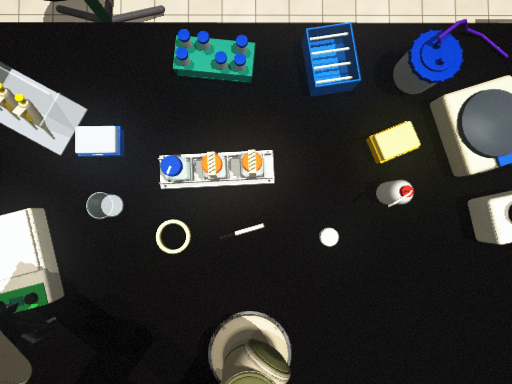

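```bash
python3 - <<'E'
from scipy.spatial.transform import Rotation as R
print(R.from_quat([0.5835571993193697, 0.39913361479424003, -0.399999893256131, -0.5832267466936857]).as_matrix().round(3))
E
```

```text
[[ 0.361 -0.001 -0.932]
 [ 0.932 -0.001  0.361]
 [-0.001 -1.     0.   ]]
```

The top view shows the blue cap at about (171,166), at the +y end of the rack, with the two orange taped bottles at (212,163) and (252,161). The scene view has the blue cap at (320,175). Next I'll enlarge the cap and localise it.

```bash
cat > h.py <<'E'
import numpy as np, cv2
from scipy.spatial.transform import Rotation as R
def ray(f,u,v,z):
    d=R.from_quat(f["rotation"]).apply([(u-f["cx"])/f["fx"],-(v-f["cy"])/f["fy"],-1.])
    o=np.array(f["origin"]); return o+d*(z-o[2])/d[2]
def cam_only(f): return {k:v for k,v in f.items() if k!="image"}
def bluemask(im):
    h=cv2.cvtColor(im,cv2.COLOR_BGR2HSV); return cv2.inRange(h,(105,120,50),(125,255,255))
E
python3 - <<'E'
from station import r
from h import *
ims=[]
for n,(a,b,c,d) in {"top":(140,280,140,200),"scene":(300,342,160,210)}.items():
    f=r.grab_frame(n); im=f["image"]; m=bluemask(im)[c:d,a:b]
    k,l,st,ce=cv2.connectedComponentsWithStats(m)
    for i in range(1,k):
        if st[i,4]>40: 
            u,v=ce[i]+[a,c]; print(n,st[i],(u,v),"z159",ray(f,u,v,159).round(1),"z146",ray(f,u,v,146).round(1))
    if n=="top":
        for nm,(u,v) in dict(o1=(212,163),o2=(252,161)).items(): print(nm,ray(f,u,v,158).round(1))
        for nm,(u,v) in dict(rackTL=(159,157),rackTR=(272,151),rackBR=(274,183),rackBL=(161,188)).items(): print(nm,ray(f,u,v,10).round(1))
    ims.append(cv2.resize(im[c:d,a:b],None,fx=5 if n=="top" else 6,fy=5 if n=="top" else 6,interpolation=cv2.INTER_CUBIC))
h=sum(i.shape[0] for i in ims); out=np.zeros((h,720,3),np.uint8); y=0
for i in ims: out[y:y+i.shape[0],:i.shape[1]]=i[:,:720]; y+=i.shape[0]
cv2.imwrite("pics/crop1.png",out)
E
```

```text
top [ 21  15  22  21 338] (np.float64(171.36094674556213), np.float64(165.1360946745562)) z159 [538.6 198.  159. ] z146 [540.1 200.8 146. ]
o1 [543.8  93.7 158. ]
o2 [548.7  -9.6 158. ]
rackTL [579.9 267.1  10. ]
rackTR [596.8 -70.8  10. ]
rackBR [500.6 -76.1  10. ]
rackBL [487.2 260.4  10. ]
scene [ 12   8  19  16 213] (np.float64(320.9577464788732), np.float64(175.92018779342723)) z159 [548.  192.2 159. ] z146 [537.2 204.  146. ]
```

View pics/crop1.png

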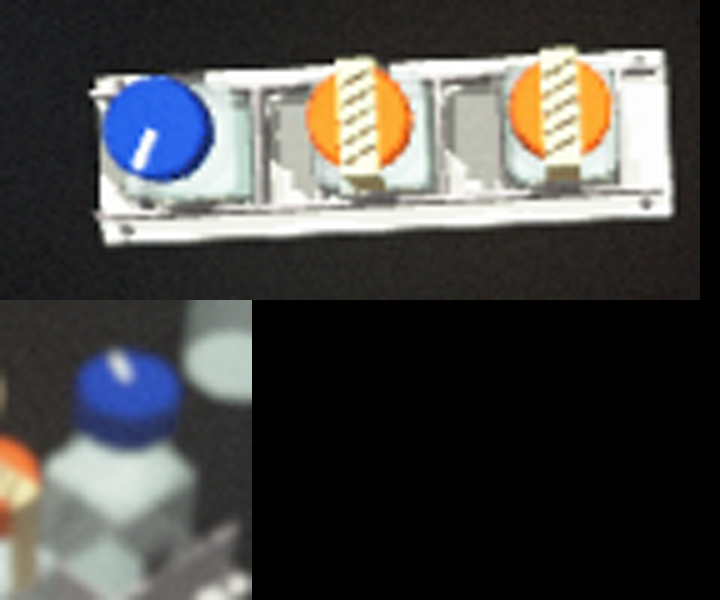

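```bash
cat > fit.py <<'E'
from station import r
from h import *
from scipy.optimize import minimize
fs=[]
for n,(a,b,c,d) in {"top":(155,195,148,188),"scene":(300,342,160,195)}.items():
    f=r.grab_frame(n); m=np.zeros(f["image"].shape[:2],np.uint8); m[c:d,a:b]=bluemask(f["image"])[c:d,a:b]
    k,l,st,ce=cv2.connectedComponentsWithStats(m); i=1+np.argmax(st[1:,4])
    p=np.argwhere(l==i)[:,::-1].astype(np.int32); fs.append((f,cv2.convexHull(p.reshape(-1,1,2))))
t=np.linspace(0,2*np.pi,60)
def sil(f,x,y,z0):
    P=np.array([[x+27*np.cos(q),y+27*np.sin(q),z] for z in (z0,z0+26) for q in t])
    c=R.from_quat(f["rotation"]).inv().apply(P-f["origin"])
    return cv2.convexHull(np.c_[f["cx"]-f["fx"]*c[:,0]/c[:,2],f["cy"]+f["fy"]*c[:,1]/c[:,2]].astype(np.float32))
def mom(h): m=cv2.moments(h); return np.array([m["m10"],m["m01"]])/m["m00"]
res=lambda p,fs=fs: sum(((mom(sil(f,*p,z0))-mom(h))**2).sum() for f,h in fs)
z0=133.2
o=minimize(res,[540,198],method="Nelder-Mead"); print("both",o.x,o.fun)
for f,h in fs: print(minimize(lambda p:res(p,[(f,h)]),[540,198],method="Nelder-Mead").x, mom(sil(f,*o.x,z0))-mom(h))
f=r.grab_frame("top")
g=lambda c:[(c[0]+.5)/5-.5+140,(c[1]+.5)/5-.5+140]
d=ray(f,*g((138,165)),159)-ray(f,*g((153,130)),159); print("stripe deg",np.degrees(np.arctan2(d[1],d[0])))
E
python3 fit.py
```

```text
both [538.43969913 201.46358   ] 0.9971706784819925
[539.23751319 200.57909496] [-0.34245003  0.30673368]
[535.43691211 204.73900421] [-0.09666323  0.88117497]
stripe deg 157.21486825167025
```

>>> drive_tool --series '[{"turn": -10.6}, {"turn": -10.6}, {"turn": -10.6}, {"turn": -10.6}, {"turn": -10.6}, {"turn": -10.6}, {"turn": -10.6}, {"turn": -10.6}, {"turn": -10.6}, {"turn": -10.6}]' --jaw -1

```text
invalid input at $.series[0]: expected keys dp, turn
```

>>> drive_tool --series '[{"dp": [0, 0, 0], "turn": -10.6}, {"dp": [0, 0, 0], "turn": -10.6}, {"dp": [0, 0, 0], "turn": -10.6}, {"dp": [0, 0, 0], "turn": -10.6}, {"dp": [0, 0, 0], "turn": -10.6}, {"dp": [0, 0, 0], "turn": -10.6}, {"dp": [0, 0, 0], "turn": -10.6}, {"dp": [0, 0, 0], "turn": -10.6}, {"dp": [0, 0, 0], "turn": -10.6}, {"dp": [0, 0, 0], "turn": -10.6}]' --jaw -1

```text
time_s: 1.6
tcp_pos: [189.7, 489.5, 256.2]
ee_rot: [-0.03, -0.706, 0.707, 0.03]
wrist_force: [0.4, -0.4, 0.4]
grip_width: 0.999
```

```bash
cat > st.py <<'E'
from station import r
from h import *
import sys
s=r.observe(); M=R.from_quat(s["ee_rot"]).as_matrix(); p=np.array(s["tcp_pos"])
print("t",round(s["time_s"],2),"tcp",p.round(1),"q",np.round(s["joint_pos"],3),"yaw",np.degrees(np.arctan2(M[1,0],M[0,0])).round(2),"F",np.round(s["wrist_force"],1),"T",np.round(s["ft_torque"],2),"g",round(s["grip_width"],3))
print("down",M[:,1].round(4))
if len(sys.argv)>1: print("dp cm",(M.T@(np.array(list(map(float,sys.argv[1:4])))-p)/10).round(2))
E
python3 st.py 539 200 250
```

```text
t 1.6 tcp [189.7 489.5 256.2] q [ 0.978  0.313  1.498  0.     1.331 -2.08 ] yaw 175.16 F [ 0.4 -0.4  0.4] T [-0.01  0.02 -0.03] g 0.999
down [-1.e-04 -1.e-04 -1.e+00]
dp cm [-37.24   0.62  25.9 ]
```

>>> drive_tool --series '[{"dp": [-3.72, 0.06, 2.59], "turn": 0}, {"dp": [-3.72, 0.06, 2.59], "turn": 0}, {"dp": [-3.72, 0.06, 2.59], "turn": 0}, {"dp": [-3.72, 0.06, 2.59], "turn": 0}, {"dp": [-3.72, 0.06, 2.59], "turn": 0}, {"dp": [-3.72, 0.06, 2.59], "turn": 0}, {"dp": [-3.72, 0.06, 2.59], "turn": 0}, {"dp": [-3.72, 0.06, 2.59], "turn": 0}, {"dp": [-3.72, 0.06, 2.59], "turn": 0}, {"dp": [-3.72, 0.06, 2.59], "turn": 0}]'

```text
time_s: 2.85
tcp_pos: [537.0, 202.3, 250.2]
ee_rot: [-0.036, -0.704, 0.708, 0.035]
wrist_force: [-0.6, 0.8, 1.0]
grip_width: 1.003
```

```bash
python3 st.py 539 200 148
```

```text
t 2.85 tcp [537.  202.3 250.2] q [ 0.159  0.426  1.353 -0.006  1.362 -2.881] yaw 174.21 F [-0.6  0.8  1. ] T [ 0.03 -0.02  0.13] g 1.003
down [ 0.001  -0.0057 -1.    ]
dp cm [-0.21 10.23  0.15]
```

>>> drive_tool --series '[{"dp": [0, 0, 0], "turn": 10}, {"dp": [0, 0, 0], "turn": 0}, {"dp": [0, 0, 0], "turn": 0}]'

```text
time_s: 3.22
tcp_pos: [535.6, 203.9, 250.3]
ee_rot: [-0.096, -0.699, 0.703, 0.095]
wrist_force: [0.2, 0.1, 0.7]
grip_width: 0.999
```

```bash
python3 st.py 539 200 148
```

```text
t 3.23 tcp [535.6 203.9 250.3] q [ 0.162  0.424  1.356 -0.006  1.362 -2.708] yaw 164.52 F [0.2 0.1 0.7] T [ 0.02 -0.01  0.  ] g 0.999
down [ 0.001  -0.0055 -1.    ]
dp cm [-0.41 10.24  0.24]
```

>>> drive_tool --series '[{"dp": [-0.41, 1.0, 0.24], "turn": 0}, {"dp": [0, 2.0, 0], "turn": 0}, {"dp": [0, 2.0, 0], "turn": 0}, {"dp": [0, 0, 0], "turn": 0}]'

```text
time_s: 3.72
tcp_pos: [538.5, 199.8, 198.6]
ee_rot: [-0.096, -0.698, 0.703, 0.097]
wrist_force: [0.7, -0.7, -0.4]
grip_width: 1.001
```

```bash
python3 st.py 539 200 148; python3 - <<'E'
from station import r
from h import *
o=[]
for n,(u,v) in {"top":(172,166),"scene":(320,165)}.items():
    f=r.grab_frame(n); o.append(cv2.resize(f["image"][v-35:v+35,u-35:u+35],(400,400),interpolation=cv2.INTER_CUBIC))
cv2.imwrite("pics/c2.png",np.hstack(o))
E
```

```text
t 3.73 tcp [538.5 199.8 198.6] q [ 0.154  0.471  1.424 -0.006  1.25  -2.713] yaw 164.37 F [ 0.7 -0.7 -0.4] T [ 0.06 -0.    0.01] g 1.001
down [-0.0024 -0.0061 -1.    ]
dp cm [-0.04  5.06 -0.07]
```

View pics/c2.png

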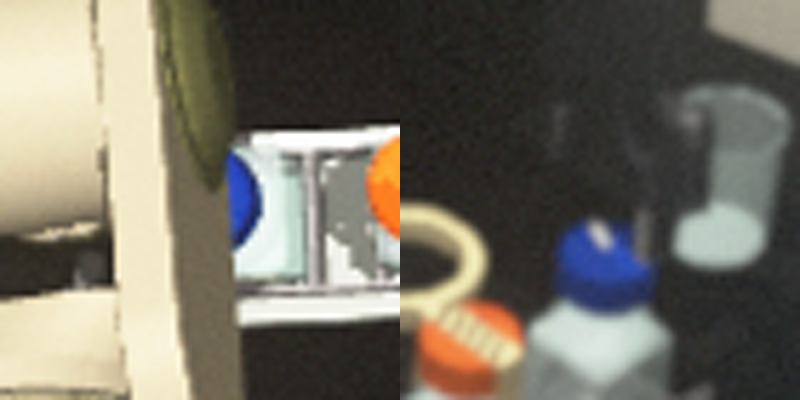

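The scene crop shows the dark fingers straddling the blue cap, which sits at crop (607,260), with one fingertip at (642,235). The top view is hidden by the arm. I'll descend.

>>> drive_tool --series '[{"dp": [0, 1.0, 0], "turn": 0}, {"dp": [0, 1.0, 0], "turn": 0}, {"dp": [0, 1.0, 0], "turn": 0}]'

```text
time_s: 4.2
tcp_pos: [539.1, 199.7, 169.5]
ee_rot: [-0.097, -0.699, 0.702, 0.096]
wrist_force: [-1.3, -0.0, -1.0]
grip_width: 0.998
```

>>> drive_tool --series '[{"dp": [0, 1.0, 0], "turn": 0}, {"dp": [0, 1.0, -0.05], "turn": 0}, {"dp": [0, 0, 0], "turn": 0}]'

```text
time_s: 4.58
tcp_pos: [539.1, 200.1, 149.4]
ee_rot: [-0.097, -0.698, 0.703, 0.097]
wrist_force: [-0.8, 0.1, -0.4]
grip_width: 1.001
```

>>> drive_tool --series '[{"dp": [0, 0, 0], "turn": 0}, {"dp": [0, 0, 0], "turn": 0}, {"dp": [0, 0, 0], "turn": 0}, {"dp": [0, 0, 0], "turn": 0}, {"dp": [0, 0, 0], "turn": 0}, {"dp": [0, 0, 0], "turn": 0}]' --jaw 1 --squeeze 25

```text
time_s: 5.32
tcp_pos: [538.7, 200.4, 150.9]
ee_rot: [-0.097, -0.699, 0.702, 0.096]
wrist_force: [-6.3, 0.8, 5.6]
grip_width: 0.622
```

```bash
python3 st.py 539 200 148
```

```text
t 5.33 tcp [538.7 200.4 150.9] q [ 0.155  0.52   1.48  -0.006  1.143 -2.711] yaw 164.31 F [-6.3  0.8  5.6] T [ 0.11  0.97 -0.05] g 0.622
down [-5.0e-04 -5.3e-03 -1.0e+00]
dp cm [-0.04  0.29  0.03]
```

>>> drive_tool --series '[{"dp": [0.05, -0.1, 0], "turn": 0}, {"dp": [0, 0, 0], "turn": 0}]' --squeeze 40

```text
time_s: 5.58
tcp_pos: [538.6, 200.4, 151.3]
ee_rot: [-0.097, -0.699, 0.702, 0.096]
wrist_force: [-3.1, 0.9, 2.6]
grip_width: 0.622
```

>>> drive_tool --series '[{"dp": [0, 0.006, 0], "turn": 5}, {"dp": [0, 0.006, 0], "turn": 5}, {"dp": [0, 0.006, 0], "turn": 5}, {"dp": [0, 0.006, 0], "turn": 5}, {"dp": [0, 0, 0], "turn": 0}]'

```text
time_s: 6.2
tcp_pos: [538.5, 200.5, 151.0]
ee_rot: [-0.217, -0.671, 0.675, 0.216]
wrist_force: [-5.4, 2.7, 2.5]
grip_width: 0.619
```

```bash
python3 st.py 539 200 148
```

```text
t 6.2 tcp [538.5 200.5 151. ] q [ 0.155  0.52   1.48  -0.006  1.143 -2.361] yaw 144.28 F [-5.4  2.7  2.5] T [ 0.25  0.78 -0.09] g 0.619
down [-3.0e-04 -5.2e-03 -1.0e+00]
dp cm [-0.07  0.3   0.01]
```

>>> drive_tool --series '[{"dp": [0, 0.01, 0], "turn": 10}, {"dp": [0, 0.01, 0], "turn": 10}, {"dp": [0, 0.01, 0], "turn": 10}, {"dp": [0, 0.01, 0], "turn": 10}, {"dp": [0, 0.01, 0], "turn": 10}, {"dp": [0, 0.01, 0], "turn": 10}, {"dp": [0, 0.01, 0], "turn": 10}, {"dp": [0, 0.01, 0], "turn": 10}, {"dp": [0, 0.01, 0], "turn": 10}, {"dp": [0, 0, 0], "turn": 0}]'

```text
time_s: 7.45
tcp_pos: [538.3, 201.4, 150.0]
ee_rot: [0.63, 0.322, -0.323, -0.628]
wrist_force: [-4.7, 7.3, 0.6]
grip_width: 0.621
```

```bash
python3 st.py; python3 - <<'E'
from station import r
from h import *
f=r.grab_frame("scene"); cv2.imwrite("pics/c3.png",cv2.resize(f["image"][145:205,290:350],(480,480),interpolation=cv2.INTER_CUBIC))
E
```

```text
t 7.45 tcp [538.3 201.4 150. ] q [ 0.156  0.521  1.481 -0.004  1.14  -0.789] yaw 54.23 F [-4.7  7.3  0.6] T [ 1.14  0.76 -0.04] g 0.621
down [-4.0e-04 -3.5e-03 -1.0e+00]
```

View pics/c3.png

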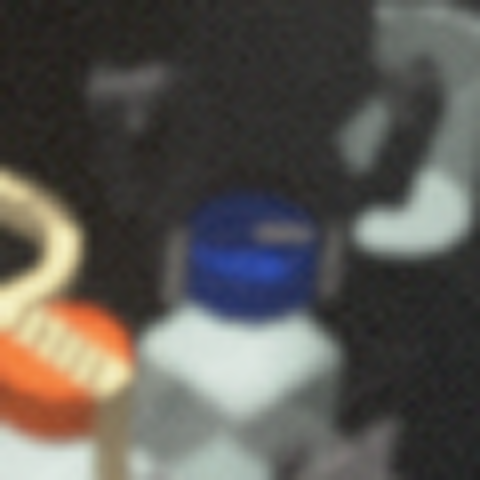

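The scene crop shows the stripe now pointing right, ending at (310,232), with the fingers at (172,265) and (330,262). So the cap turns with the grip. I'll re-centre slightly and carry on in finer steps towards the first possible stop, at about 154° of turn.

>>> drive_tool --series '[{"dp": [0.04, 0, 0.1], "turn": 0}, {"dp": [0, 0.006, 0], "turn": 5}, {"dp": [0, 0.006, 0], "turn": 5}, {"dp": [0, 0.006, 0], "turn": 5}, {"dp": [0, 0.006, 0], "turn": 5}, {"dp": [0, 0.006, 0], "turn": 5}, {"dp": [0, 0, 0], "turn": 0}, {"dp": [0, 0, 0], "turn": 0}]'

```text
time_s: 8.5
tcp_pos: [538.4, 201.7, 149.9]
ee_rot: [0.686, 0.18, -0.18, -0.682]
wrist_force: [-1.4, 5.4, -0.4]
grip_width: 0.623
```

```bash
python3 st.py
```

```text
t 8.5 tcp [538.4 201.7 149.9] q [ 0.157  0.521  1.482 -0.005  1.138 -0.355] yaw 29.43 F [-1.4  5.4 -0.4] T [ 0.9   0.22 -0.1 ] g 0.623
down [ 0.0014 -0.0045 -1.    ]
```

>>> drive_tool --series '[{"dp": [0, 0.005, 0], "turn": 4}, {"dp": [0, 0, 0], "turn": 0}, {"dp": [0, 0.005, 0], "turn": 4}, {"dp": [0, 0, 0], "turn": 0}, {"dp": [0, 0, 0], "turn": 0}]'

```text
time_s: 9.12
tcp_pos: [538.5, 201.7, 149.8]
ee_rot: [0.696, 0.132, -0.131, -0.693]
wrist_force: [-0.5, 5.4, -0.3]
grip_width: 0.62
```

```bash
python3 st.py
```

```text
t 9.12 tcp [538.5 201.7 149.8] q [ 0.157  0.521  1.482 -0.005  1.138 -0.215] yaw 21.43 F [-0.5  5.4 -0.3] T [ 0.97  0.14 -0.07] g 0.62
down [ 0.0017 -0.0044 -1.    ]
```

>>> drive_tool --series '[{"dp": [0, 0.005, 0], "turn": 4}, {"dp": [0, 0, 0], "turn": 0}, {"dp": [0, 0.002, 0], "turn": 2}, {"dp": [0, 0, 0], "turn": 0}, {"dp": [0, 0, 0], "turn": 0}]'

```text
time_s: 9.75
tcp_pos: [538.6, 201.7, 149.7]
ee_rot: [0.702, 0.095, -0.094, -0.699]
wrist_force: [-0.6, 6.0, -0.8]
grip_width: 0.621
```

```bash
python3 st.py
```

```text
t 9.75 tcp [538.6 201.7 149.7] q [ 0.157  0.521  1.482 -0.005  1.138 -0.111] yaw 15.43 F [-0.6  6.  -0.8] T [ 0.99  0.13 -0.04] g 0.621
down [ 0.0018 -0.0044 -1.    ]
```

>>> drive_tool --series '[{"dp": [0, 0.003, 0], "turn": 3}, {"dp": [0, 0, 0], "turn": 0}, {"dp": [0, 0, 0], "turn": 0}]'

```text
time_s: 10.12
tcp_pos: [538.6, 201.7, 149.7]
ee_rot: [0.705, 0.077, -0.076, -0.701]
wrist_force: [-0.5, 5.1, -0.5]
grip_width: 0.621
```

```bash
python3 st.py
```

```text
t 10.12 tcp [538.6 201.7 149.7] q [ 0.157  0.521  1.482 -0.005  1.137 -0.058] yaw 12.43 F [-0.5  5.1 -0.5] T [1.   0.05 0.01] g 0.621
down [ 0.0019 -0.0043 -1.    ]
```

>>> drive_tool --series '[{"dp": [0, 0.003, 0], "turn": 3}, {"dp": [0, 0, 0], "turn": 0}, {"dp": [0, 0, 0], "turn": 0}]'

```text
time_s: 10.5
tcp_pos: [538.6, 201.7, 149.7]
ee_rot: [0.706, 0.059, -0.058, -0.703]
wrist_force: [-0.5, 5.7, -1.1]
grip_width: 0.618
```

```bash
python3 st.py
```

```text
t 10.5 tcp [538.6 201.7 149.7] q [ 0.157  0.521  1.482 -0.005  1.137 -0.006] yaw 9.43 F [-0.5  5.7 -1.1] T [ 1.01  0.05 -0.04] g 0.618
down [ 0.002  -0.0043 -1.    ]
```

>>> drive_tool --series '[{"dp": [0, 0.003, 0], "turn": 3}, {"dp": [0, 0, 0], "turn": 0}, {"dp": [0, 0, 0], "turn": 0}]'

```text
time_s: 10.88
tcp_pos: [538.7, 201.7, 149.7]
ee_rot: [0.708, 0.042, -0.04, -0.704]
wrist_force: [0.1, 5.5, -1.2]
grip_width: 0.618
```

```bash
python3 st.py
```

```text
t 10.88 tcp [538.7 201.7 149.7] q [ 0.157  0.521  1.482 -0.006  1.137  0.044] yaw 6.61 F [ 0.1  5.5 -1.2] T [ 0.97 -0.    1.35] g 0.618
down [ 0.0024 -0.0052 -1.    ]
```

Torque about the axis jumped from about 0 to 1.35 N m after roughly 156° of turn, which matches the predicted stop at about 154°. I'll probe whether it is firm or slipping.

>>> drive_tool --series '[{"dp": [0, 0, 0], "turn": 1}, {"dp": [0, 0, 0], "turn": 0}, {"dp": [0, 0, 0], "turn": 0}]'

```text
time_s: 11.25
tcp_pos: [538.7, 201.3, 149.7]
ee_rot: [0.708, 0.034, -0.033, -0.704]
wrist_force: [2.1, 4.8, -0.8]
grip_width: 0.619
```

```bash
python3 st.py
```

```text
t 11.25 tcp [538.7 201.3 149.7] q [ 0.156  0.521  1.482 -0.006  1.137  0.065] yaw 5.41 F [ 2.1  4.8 -0.8] T [ 0.75 -0.31  1.51] g 0.619
down [ 0.0022 -0.0054 -1.    ]
```

>>> drive_tool --series '[{"dp": [0, 0, 0], "turn": -1}, {"dp": [0, 0, 0], "turn": 0}, {"dp": [0, 0, 0], "turn": 0}]'

```text
time_s: 11.62
tcp_pos: [538.7, 201.3, 149.7]
ee_rot: [0.708, 0.039, -0.038, -0.704]
wrist_force: [3.1, 4.2, -0.4]
grip_width: 0.62
```

```bash
python3 st.py
```

```text
t 11.62 tcp [538.7 201.3 149.7] q [ 0.156  0.521  1.482 -0.006  1.137  0.049] yaw 6.3 F [ 3.1  4.2 -0.4] T [ 0.77 -0.31  0.92] g 0.62
down [ 0.002  -0.0049 -1.    ]
```

>>> drive_tool --series '[{"dp": [0, 0, 0], "turn": -1}, {"dp": [0, 0, 0], "turn": 0}, {"dp": [0, 0, 0], "turn": 0}]'

```text
time_s: 12.0
tcp_pos: [538.7, 201.3, 149.7]
ee_rot: [0.707, 0.045, -0.044, -0.704]
wrist_force: [1.6, 4.6, -1.2]
grip_width: 0.62
```

```bash
python3 st.py
```

```text
t 12.0 tcp [538.7 201.3 149.7] q [ 0.156  0.521  1.482 -0.005  1.137  0.032] yaw 7.22 F [ 1.6  4.6 -1.2] T [ 0.77 -0.3   0.39] g 0.62
down [ 0.0019 -0.0045 -1.    ]
```

The stop is firm: torque drops by about 0.57 N m per degree on backing off and extrapolates to zero at yaw ≈ 7.9°. A quarter turn open therefore means yaw ≈ 97.9–98°.

>>> drive_tool --series '[{"dp": [0, -0.006, 0], "turn": -5}, {"dp": [0, -0.01, 0], "turn": -10}, {"dp": [0, -0.012, 0], "turn": -10}, {"dp": [0, -0.011, 0], "turn": -10}, {"dp": [0, -0.011, 0], "turn": -10}, {"dp": [0, -0.011, 0], "turn": -10}, {"dp": [0, -0.011, 0], "turn": -10}, {"dp": [0, -0.011, 0], "turn": -10}, {"dp": [0, -0.011, 0], "turn": -10}, {"dp": [0, 0, 0], "turn": 0}]'

```text
time_s: 13.25
tcp_pos: [538.5, 201.1, 150.6]
ee_rot: [-0.492, -0.508, 0.51, 0.489]
wrist_force: [0.9, 3.3, 0.0]
grip_width: 0.623
```

>>> drive_tool --series '[{"dp": [0, -0.006, 0], "turn": -5.5}, {"dp": [0, 0, 0], "turn": 0}, {"dp": [0, 0, 0], "turn": 0}]'

```text
time_s: 13.62
tcp_pos: [538.4, 201.1, 150.6]
ee_rot: [-0.467, -0.531, 0.533, 0.464]
wrist_force: [1.8, 3.1, 1.2]
grip_width: 0.62
```

```bash
python3 st.py; python3 - <<'E'
from station import r
from h import *
f=r.grab_frame("scene"); g=r.grab_frame("top")
o=[cv2.resize(x,(400,400),interpolation=cv2.INTER_CUBIC) for x in (f["image"][150:200,295:345],g["image"][140:200,150:210])]
cv2.imwrite("pics/c4.png",np.hstack(o))
# predicted pixel positions of stripe tip (crop coords) for various stripe angles
c=np.array([538.8,201,158.])
for a in (78,88,93,98,108):
    P=np.array([c,c+[27*np.cos(np.radians(a)),27*np.sin(np.radians(a)),0]])
    q=R.from_quat(f["rotation"]).inv().apply(P-f["origin"])
    uv=np.c_[f["cx"]-f["fx"]*q[:,0]/q[:,2],f["cy"]+f["fy"]*q[:,1]/q[:,2]]
    print(a,((uv-[295,150])*8).round(0).tolist())
E
```

```text
t 13.62 tcp [538.4 201.1 150.6] q [ 0.156  0.52   1.481 -0.006  1.14  -1.545] yaw 97.58 F [1.8 3.1 1.2] T [ 0.46 -0.12  0.01] g 0.62
down [ 0.0012 -0.0055 -1.    ]
78 [[208.0, 189.0], [266.0, 170.0]]
88 [[208.0, 189.0], [259.0, 163.0]]
93 [[208.0, 189.0], [255.0, 160.0]]
98 [[208.0, 189.0], [250.0, 158.0]]
108 [[208.0, 189.0], [240.0, 153.0]]
```

View pics/c4.png

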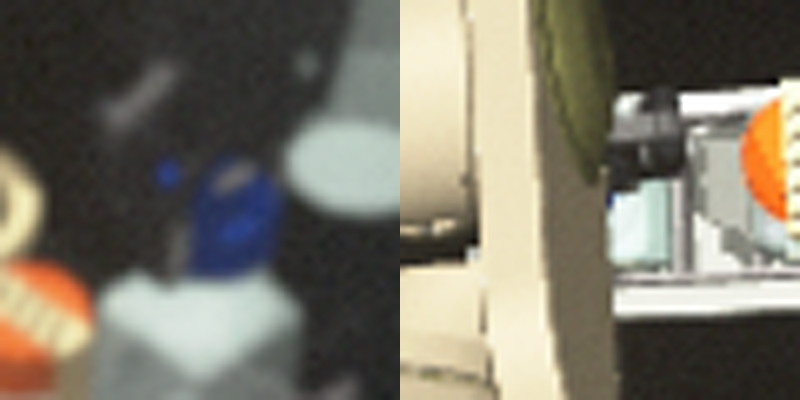

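In the scene crop the stripe runs from about (218,188) to (252,165), i.e. at about 90–95°. That agrees with a quarter turn from the rack axis, which is at about +2.7°. One small trim, then I'll hold.

>>> drive_tool --series '[{"dp": [0, 0, 0], "turn": -0.4}, {"dp": [0, 0, 0], "turn": 0}, {"dp": [0, 0, 0], "turn": 0}, {"dp": [0, 0, 0], "turn": 0}, {"dp": [0, 0, 0], "turn": 0}]'

```text
time_s: 14.35
tcp_pos: [538.4, 201.1, 150.6]
ee_rot: [-0.465, -0.533, 0.536, 0.461]
wrist_force: [1.6, 1.2, 0.5]
grip_width: 0.621
```

```bash
python3 st.py; python3 -c "
from station import r
print(r.finish_job())"; python3 st.py
```

```text
t 14.35 tcp [538.4 201.1 150.6] q [ 0.156  0.52   1.481 -0.006  1.14  -1.555] yaw 98.19 F [1.6 1.2 0.5] T [ 0.33 -0.3  -0.06] g 0.621
down [ 0.0011 -0.0057 -1.    ]
the job is handed in; nothing more can be done
None
the job is handed in; nothing more can be done
```

The blue cap is screwed down to its stop and backed off a quarter turn. The fingers are still gripping it at 40 N, and the job is handed in (14.4 s on the robot clock).

- **Bottoming out:** The cap hit a hard stop after about 156° of tightening, close to the 154° I predicted from the stripe. Torque jumped from about 0 to 1.35 N m there and reached 1.5 N m on a further push, where the grip slipped by about 1°. I took the stop angle from where the torque fell back to zero, yaw 7.9°.
- **Quarter turn:** The last reading was yaw 98.2°, about 90.3° open. I put the uncertainty at 1–2°. Before the last 0.6° trim, the camera showed the stripe at about 90–95°, against the expected 93° or so.
- **Holding:** The grip reads 0.62 open, about 53 mm, which fits the 54 mm cap. The last wrist force was about 2 N, with almost no torque about the cap's axis.
- **Near a limit:** While moving over, the last joint reached −2.881 rad against its stated −2.88 limit. I backed it off in the next move, and I can't tell whether the judge counts that as passing the limit.
- **Other things on the bench:** No wrist-force reading went above about 10 N and I saw no contact with anything else. I did not take a final picture of the whole bench to confirm it.

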